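Tip the drained topping tray down and push it up to the stack

TASK

The empty topping tray stands on its long side where it was left to drain, its open side turned away from the stack of two filled trays. With pushes of the fingers only, nothing gripped or lifted, tip it over towards the stack so that it lies flat on the table, open side up; then push it along the table until its long side is flush against the long side of the stack, its ends about in line with the stack's. Leave the other things standing around it where they are.

Things in the scene. Friction and masses are not known exactly. Their poses are not given: they have to be found in the camera images.
- tray: empty tray, white plastic open box 180 x 160 x 65 mm deep, 4 mm walls, 0.2-0.4 kg. Starts standing on a 180 mm side wall, 160 mm high. Origin: centre of that wall's outer face (on the table at the start). x: square out of the base's underside (base at x = +32.5 mm, mouth at -32.5 mm), level at the start, down when lying right; y: its 180 mm length; z: up at the start, level to the stack when lying
- tray_foot (a point): middle of the long bottom edge about which the tray tips (tray x = +32.5 mm, y = 0, z = 0): on the table at the start; when the tray lies open side up, the foot of its long wall farthest from the stack. A push of about 1 N near the top, from the open side, tips the tray without sliding it; leaned past some 22 degrees it drops over by itself
- tray_head (a point): middle of the tray's other long bottom edge (tray x = +32.5 mm, y = 0, z = 160 mm): 160 mm up at the start; when the tray lies open side up, on the table, at the foot of the long wall nearest the stack. Lying, the tray slides at about 1 to 4 N and its origin is in the middle of its far wall's outer face, 32.5 mm above the table
- tray_mouth (a point): centre of the tray's open mouth (tray x = -32.5 mm, y = 0, z = 80 mm): faces level away from the stack at the start; 65 mm above the table, facing up, when the tray lies open side up
- stack: stack of two filled trays of the same size with a lid, white, does not move: 180 x 160 mm, 142 mm high. Origin: middle of the foot of its long (180 mm) side that faces the empty tray, at table height. x: level into the stack, square to that side; y: along it; z: up. That side is flat. Once tipped, the tray lies some 20 to 50 mm short of it, up to about 6 degrees out of square
- oil_bottle: squeeze bottle, 62 mm across, 192 mm high, standing; leave alone. Origin: centre of its underside
- shaker: aluminium shaker with a side handle (its y), 76 mm across, 100 mm high, standing; leave alone. Origin: centre of its underside
- tub: white round tub with a grey lid, 121 mm across, 82 mm high, standing; leave alone. Origin: centre of its underside
- bowl: small steel bowl, 120 mm across, 45 mm high, standing; leave alone. Origin: centre of its underside
- scraper: bench scraper lying flat, 116 mm by 152 mm, 14 mm high; leave alone. Origin: near its middle, on the table
- cutter: pizza wheel lying flat, 230 mm long along its x, 100 mm wide at the wheel (+x end), 22 mm high; leave alone. Origin: near its middle, on the table
Not all that is in view belongs to the job. What is shaped like the tray but orange or turquoise is not meant.

How it is judged (in metres and radians):
On the way, in this order (a step that is already met when the one before it is completed fails the run):
1. the tray lies flat on the table, open side up (height (world z) of tray_mouth above 0.057 m and height (world z) of each of tray_foot, tray_head below 0.008 m), for 0.2 s.
2. the tray is pushed up flush against the long side of the stack (all of step 1 and x of tray_head in the frame of stack above -0.007 m and angle between the z axis of tray and the x axis of stack, either way round below 0.05 rad and y of tray_head in the frame of stack between -0.04 and 0.04 m), for 0.2 s.
At the end, for the whole second after the job is handed in: the tray is at rest, lying flat and open side up (the middles of its two long bottom edges within 8 mm of the table, its mouth above 57 mm), the middle of its long side within 7 mm of the stack's long side and square to it within 0.05 rad, and within 40 mm of the stack's middle along that side (all of step 2 and linear speed of tray below 0.02 m/s); the robot touches nothing.
It fails at once if the tray is lifted off its foot edge, or tipped over the wrong way (foot edge more than 25 mm above the table) (height (world z) of tray_foot above 0.025 m).
It fails at once if another thing on the table is moved by more than 25 mm (distance of any of oil_bottle, shaker, tub, bowl, scraper, cutter from where it was at the start of the episode above 0.025 m).
It fails at once if the bottle, shaker, tub or bowl is tipped over (angle between any of oil_bottle, shaker, tub, bowl's own z axis and vertical above 0.5 rad).
It also fails if it takes over 48 s, if anything falls off the work surface, if the arm or the gripper's body presses on something with over 40 N, if the wrist force passes 120 N, or if a joint passes its speed limit or range.

ROBOT

A 7-joint arm with a two-finger parallel gripper is mounted at the origin on the work surface. World frame = base frame: x ahead of the robot, y to its left, z up, the work surface at z = 0. Lengths are in mm, angles in rad, forces in N, time in s.
With the tool pointing down it reaches from about 425 to 825 mm from the base axis. Payload 3.6 kg.
Tool frame: the origin (TCP) lies midway between the tips of the shut fingers; the grasp point (between the pads) lies 19 mm behind it; x points along the fingers, z is the direction in which the jaws open and shut, and the axes are right-handed (so a half turn about x gives the same grasp; the last joint's range is limited). The gripper opens to 85 mm and grips with 20 to 120 N. Pads are 22 mm wide; open, the fingers measure 114 mm over their backs; the gripper's body (76 mm by 85 mm) begins 54 mm behind the grasp point. The pads swing forward as they close: fully open they stand 13 mm farther back than shut.
Start: joints at [-1.26, 0.615, -0.013, 1.423, 0.008, 1.103, -0.04], TCP at [215.383, 613.246, 205.297] pointing down, gripper open.
Joint ranges: [-3.12, 3.12], [-0.3, 2.06], [-1.34, 1.32], [0.26, 2.42], [-1.36, 4.5], [0.01, 1.98], [-2.84, 2.84]. Speed limits (rad/s): [2.79, 2.79, 3.14, 3.14, 3.14, 3.14, 3.14].

INTERFACE

Orientations are given as [roll, pitch, yaw] about the fixed x, y, z axes, in that order (R = Rz(yaw) Ry(pitch) Rx(roll)).
In Python, from plant import manip, grab_frame, camera_info gives the robot as it stands.
- The arm moves only by the tool drive_tool, never from a script. Its argument "plan" is a list that holds one entry, the list of rows, each a list of 4 numbers: the shift along the tool's x, y, z in mm, then the turn about the tool's x in rad. In form: [[[dx, dy, dz, yaw], ...]]. A call has 1 to 10 rows; each row is the pose to reach, as a shift and turn from the pose commanded when the call began, along the tool's axes at that moment; what a row does not reach only later rows make up. A row lasts 1/8 s, in which the tool goes at most 62.5 mm and 10.7 degrees, less where a joint would pass 70% of its speed; a pose out of reach is approached as far as the arm can. A call with a gripper value outside its range is refused whole. "fingers" is the opening, from -1 (shut) to 1 (fully open), set as the call begins (left out, the last holds). The fingers move at their own pace and stop on an object; the grip force is fixed at half the most. Time passes only in rows, so rows that repeat a pose let the fingers close. It gives the time, the measured TCP pose, the force and the opening at its end, in the units of the state.
- manip.observe(): the state, without advancing time (a new reading comes with each control period).
- grab_frame(name): name is "scene" or "top" or "wrist"; returns the picture (420x560x3 uint8, red, green, blue); there is no depth.
- camera_info(name): a dict with "fov_y" (degrees; the focal length in pixels is half the picture's height over the tangent of half this angle, whatever the lens; pixels are square), "cx", "cy" (the principal point, pixels), "xyz" and "orientation" of the camera in the world; the wrist camera has in their place "tool_from_camera" (4x4, takes a point from camera to tool coordinates, whose origin is the TCP and whose axes are the tool frame's). Camera axes: x right, y up, looking along -z (the intrinsics and any distortion apply to the point x, -y, -z); pixel columns grow to the right and rows downward; lengths in mm; the calibration is good to about 2 mm. A picture is of the moment at which its call begins: read the wrist's pose just before it. camera_info takes no time and is no camera call.
- manip.close_job(): hands the job in, once; it reports no verdict.
The state is a dict: "time": time; "joints": joint angles; "joint_vel": joint speeds; "joint_torque": joint torques, N m; "eef_pos": TCP position; "eef_rot": TCP orientation; "force": force on the tool from outside, world axes, zero at the start; "moment": the same for the moment, N m; "width": finger opening in mm.
Only numpy, scipy, OpenCV 4.12 (cv2) and the standard library are available. Lean on these libraries where they do the work, as an engineer would, in place of code of your own. Each camera call takes 0.05 s, during which the arm holds its last target. There are 200 camera calls.

## Working session

There is one attempt and no reset: what is moved stays moved. The work goes in short steps, Python scripts to look and compute and a tool call to move; the robot and the scene stay as the last step left them, time stands still between calls to the robot, and variables do not carry over. Pictures are saved under pics/ and viewed, about 8 in all and at most 12, crops included, and the job is handed in when it is done.

Besides the shell and the picture viewer there is one more tool, called after ">>>" in YAML: its name, and indented under it one key for each argument. drive_tool: Moves the arm, as the interface text tells. Its arguments: {"type":"object","properties":{"plan":{"type":"array"},"fingers":{"type":"number"}},"required":["plan"]}

```bash
mkdir -p pics
python3 - <<'E'
from plant import manip, grab_frame, camera_info
import cv2
print(manip.observe())
for n in ("scene","top","wrist"):
    print(n,camera_info(n))
for n in ("scene","top"):
    cv2.imwrite(f"pics/{n}0.png",cv2.cvtColor(grab_frame(n),cv2.COLOR_RGB2BGR))
E
```

```text
{'time': 0.0, 'joints': array([-1.25948436,  0.61591098, -0.01260949,  1.4249152 ,  0.00808126,
        1.10343649, -0.04038292]), 'joint_vel': array([ 1.57889739e-03,  4.86974777e-04, -1.34731246e-03,  8.38344164e-05,
        1.15600430e-04, -1.23671029e-03, -1.13988605e-03]), 'joint_torque': array([ 2.57754109e-04, -4.69209838e+01,  2.59415964e-01, -1.71036494e+01,
        1.00956924e-02,  9.65998624e-03,  2.13227665e-06]), 'eef_pos': array([215.13447249, 612.46320115, 204.13822912]), 'eef_rot': array([-3.13149658,  1.56817608, -1.89844259]), 'force': array([-0.05307112,  0.06100037, -0.60492103]), 'moment': array([-0.00578247, -0.00138587, -0.0013348 ]), 'width': 85.26500569173423}
scene {'fov_y': 45.01052250986908, 'cx': 279.42951613387487, 'cy': 203.91466179836834, 'xyz': array([ 576.5939137 ,  392.78307343, 1333.98016502]), 'orientation': array([ 0.30022743, -0.00557971,  3.06552931])}
top {'fov_y': 43.49338209896919, 'cx': 284.0185995912543, 'cy': 204.13437848056742, 'xyz': array([ 219.62227248,    8.81937447, 1644.40731429]), 'orientation': array([ 0.20768764,  0.00313822, -1.5618302 ])}
wrist {'fov_y': 65.20079632720473, 'cx': 282.35283397157787, 'cy': 211.23567548990414, 'tool_from_camera': array([[ 7.57313577e-04,  2.86230985e-01, -9.58160347e-01,
        -1.67802644e+02],
       [-2.81298084e-05,  9.58160627e-01,  2.86231047e-01,
         7.26486293e+01],
       [ 9.99999713e-01, -1.89813791e-04,  7.33679674e-04,
        -4.74507174e-01],
       [ 0.00000000e+00,  0.00000000e+00,  0.00000000e+00,
         1.00000000e+00]])}
```

View pics/scene0.png

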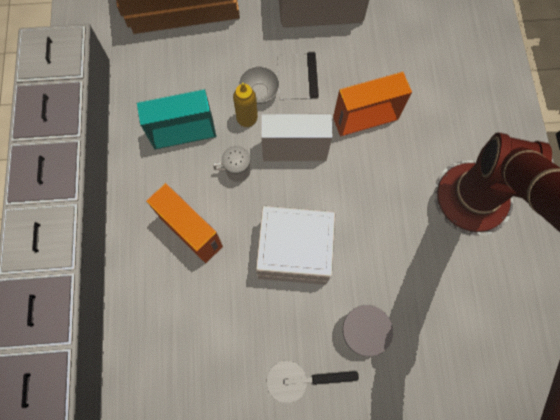

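View pics/top0.png

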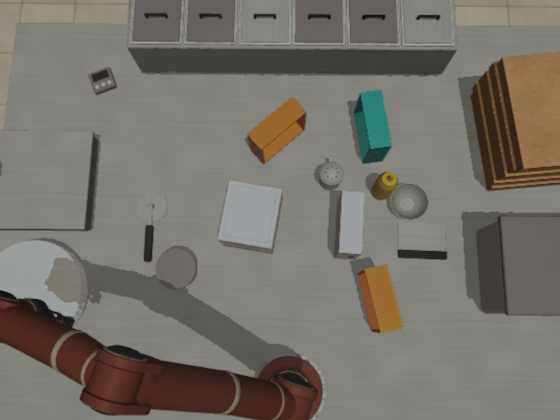

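The scene view shows the white tray's top wall at about (296,127), its base face below that, and the stack lid at (296,241). The bottle (245,105), bowl (260,87), scraper (300,75) and shaker (235,160) are close to the tray. In the top view the tray is at (350,224) and the stack at (250,215).

```bash
cat > h.py <<'E'
import numpy as np, cv2
from scipy.spatial.transform import Rotation as R
from plant import manip, grab_frame, camera_info
def cam(name,st=None):
    c=camera_info(name); f=210/np.tan(np.radians(c['fov_y'])/2)
    if name=='wrist':
        st=st or manip.observe(); T=np.eye(4); T[:3,:3]=R.from_euler('xyz',st['eef_rot']).as_matrix(); T[:3,3]=st['eef_pos']
        T=T@c['tool_from_camera']; Rm,p=T[:3,:3],T[:3,3]
    else: Rm,p=R.from_euler('xyz',c['orientation']).as_matrix(),np.array(c['xyz'])
    return Rm,p,f,c['cx'],c['cy']
def ray(C,uv,z):
    Rm,p,f,cx,cy=C; uv=np.atleast_2d(uv).astype(float)
    d=np.c_[(uv[:,0]-cx)/f,-(uv[:,1]-cy)/f,-np.ones(len(uv))]@Rm.T
    return p+d*((z-p[2])/d[:,2])[:,None]
def proj(C,P):
    Rm,p,f,cx,cy=C; q=(np.atleast_2d(P)-p)@Rm
    return np.c_[cx+f*q[:,0]/-q[:,2],cy-f*q[:,1]/-q[:,2]]
E
python3 - <<'E'
from h import *
np.set_printoptions(precision=1,suppress=True)
img={n:cv2.imread(f'pics/{n}0.png') for n in('scene','top')}
for n,seeds in (('scene',{'tray':((296,125),160),'stack':((296,241),142)}),('top',{'tray':((352,222),160),'stack':((252,213),142)})):
    C=cam(n); hsv=cv2.cvtColor(img[n],cv2.COLOR_BGR2HSV)
    for k,(s,z) in seeds.items():
        print(n,k,img[n][s[1],s[0]])
        m=((hsv[...,2]>195)&(hsv[...,1]<40)).astype(np.uint8)
        m=cv2.morphologyEx(m,cv2.MORPH_CLOSE,np.ones((5,5)))
        _,l=cv2.connectedComponents(m); b=(l==l[s[1],s[0]]).astype(np.uint8)
        c=max(cv2.findContours(b,0,2)[0],key=cv2.contourArea)
        bx=cv2.boxPoints(cv2.minAreaRect(c)); w=ray(C,bx,z)[:,:2]
        r=cv2.minAreaRect(ray(C,c[:,0],z)[:,:2].astype(np.float32))
        print(b.sum(),bx.tolist()); print(w.tolist(),'rect',r)
C=cam('scene');D=cam('top')
for k,a,z in(('bottle cap',(243,88),192),('shaker',(236,157),100),('tub',(367,330),82),('bowl',(260,84),45),('orange',(373,93),160)): print(k,ray(C,a,z))
for k,a,z in(('bottle cap',(390,177),192),('shaker',(331,175),100),('tub',(177,267),82),('bowl',(409,202),45),('scr',(422,238),10)): print(k,ray(D,a,z))
b=lambda n:cv2.resize(img[n][60:300,180:420] if n=='scene' else img[n][130:340,200:470],None,fx=2.2,fy=2.2,interpolation=2)
cv2.imwrite('pics/c0.png',b('scene'))
E
```

```text
scene tray [201 205 203]
1517 [[262.0, 115.0], [331.0, 115.0], [331.0, 136.0], [262.0, 136.0]]
[[568.868873398748, -210.34682303781648], [392.35288346018626, -197.40241692512217], [398.59105236398506, -138.86208329535003], [572.7402455230978, -151.68185866349012]] rect ((483.6741943359375, -174.6007080078125), (58.83909225463867, 175.12042236328125), 85.80584716796875)
scene stack [210 207 207]
4592 [[256.8551940917969, 268.73797607421875], [262.0690002441406, 206.1724395751953], [336.1379699707031, 212.3448486328125], [330.9241638183594, 274.910400390625]]
[[607.426957828166, 181.55358540609424], [584.9164731882207, 27.953493524603516], [404.96007018446, 57.2184513119679], [434.0129261451187, 209.3148009933744]] rect ((508.52496337890625, 118.86714172363281), (155.1771240234375, 176.3118438720703), 80.86450958251953)
top tray [161 160 156]
235200 [[-1.2828175919795976e-14, 0.0], [559.0, 0.0], [559.0, 419.0], [0.0, 419.0]]
[[1180.7986438165753, 915.0556871591207], [1192.9393843289745, -839.1410026265079], [-43.290908366192184, -717.4108739564832], [-57.43638506102462, 765.8315623735381]] rect ((567.2648315429688, 33.66925048828125), (1239.2381591796875, 1754.2388916015625), 0.3965362012386322)
top stack [161 158 155]
235200 [[-1.2828175919795976e-14, 0.0], [559.0, 0.0], [559.0, 419.0], [0.0, 419.0]]
[[1192.4539182937774, 926.0447556386906], [1204.7418780546395, -849.4234140918793], [-46.4790072186081, -726.2171795747868], [-60.79601269671656, 775.0111313846842]] rect ((571.4803466796875, 33.9705810546875), (1254.2652587890625, 1775.5107421875), 0.39653611183166504)
bottle cap [[ 612.2 -273.1  192. ]]
shaker [[ 644.5 -124.5  100. ]]
tub [[354.4 338.7  82. ]]
bowl [[ 567.3 -368.2   45. ]]
orange [[ 276.5 -252.5  160. ]]
bottle cap [[ 607.1 -285.1  192. ]]
shaker [[ 636.5 -125.1  100. ]]
tub [[356.  331.8  82. ]]
bowl [[ 566.6 -371.1   45. ]]
scr [[ 459.3 -415.5   10. ]]
```

View pics/c0.png

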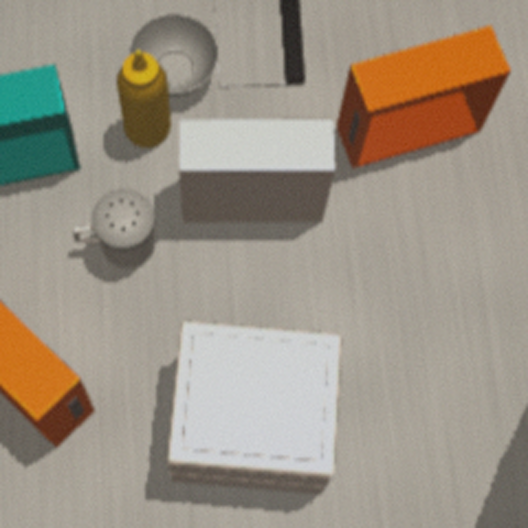

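```bash
cat >> h.py <<'E'
def goto(*wps):
    """print tool-frame shift + turn from now to world poses (x,y,z,angle of tool z axis in deg)"""
    s=manip.observe(); M=R.from_euler('xyz',s['eef_rot']).as_matrix(); p=s['eef_pos']
    print('t',s['time'],'pos',p.round(1),'F',s['force'].round(1),'w',round(s['width'],1)); print('tool xyz cols',M.round(3).tolist())
    print('zang',np.degrees(np.arctan2(M[1,2],M[0,2])).round(2))
    for x,y,z,a in wps:
        d=M.T@(np.array([x,y,z])-p); a0=np.degrees(np.arctan2(M[1,2],M[0,2]))
        t=(a-a0+180)%360-180   # tool x is down, so a positive turn about x is negative about world z
        print('->',(x,y,z,a),d.round(1),'turn',round(-np.radians(t),3))
E
python3 - <<'E'
from h import *
goto((480,350,290,-4),(478,-100,290,-4),(475,-250,290,-4),(475,-250,290,176),(475,-250,125,-4))
E
```

```text
t 0.1 pos [215.2 612.5 204.2] F [ 0.5  0.3 -0.6] w 85.6
tool xyz cols [[-0.001, -0.944, 0.331], [-0.002, 0.331, 0.944], [-1.0, -0.0, -0.002]]
zang 70.65
-> (480, 350, 290, -4) [ -85.4 -336.9 -160.2] turn 1.303
-> (478, -100, 290, -4) [ -84.4 -484.1 -585.4] turn 1.303
-> (475, -250, 290, -4) [ -84.  -531.  -727.9] turn 1.303
-> (475, -250, 290, 176) [ -84.  -531.  -727.9] turn -1.839
-> (475, -250, 125, -4) [  81.  -531.  -727.5] turn 1.303
```

>>> drive_tool:
  plan:
    - [[-85,-337,-160,1.3],[-85,-337,-160,1.3],[-85,-337,-160,1.3],[-85,-337,-160,1.3],[-85,-337,-160,1.3],[-85,-337,-160,1.3],[-85,-337,-160,1.3],[-85,-337,-160,1.3]]
  fingers: 1

```text
time: 1.1
eef_pos: [480.7, 349.7, 290.0]
eef_rot: [-2.141, 1.57, -2.208]
force: [0.0, 0.3, 0.1]
width: 85.7
```

Run:
```python
from h import *
goto((475,-250,290,-4))
```

```text
t 1.1 pos [480.7 349.7 290. ] F [0.  0.3 0.1] w 85.7
tool xyz cols [[-0.001, 0.067, 0.998], [-0.001, 0.998, -0.067], [-1.0, -0.001, -0.0]]
zang -3.85
-> (475, -250, 290, -4) [ 4.000e-01 -5.987e+02  3.460e+01] turn 0.003
```

>>> drive_tool:
  plan:
    - [[0,-599,35,0],[0,-599,35,0],[0,-599,35,0],[0,-599,35,0],[0,-599,35,0],[0,-599,35,0],[0,-599,35,0],[0,-599,35,0],[0,-599,35,0],[0,-599,35,0]]

```text
time: 2.35
eef_pos: [474.8, -251.0, 289.8]
eef_rot: [-2.969, 1.57, -3.033]
force: [-0.4, 0.8, -0.2]
width: 85.2
```

Run:
```python
from h import *
goto((475,-250,290,-4),(475,-250,125,-4))
st=manip.observe(); cv2.imwrite('pics/w1.png',cv2.cvtColor(grab_frame('wrist'),cv2.COLOR_RGB2BGR))
C=cam('wrist',st); print(C[1])
```

```text
t 2.35 pos [ 474.8 -251.   289.8] F [-0.4  0.8 -0.2] w 85.2
tool xyz cols [[-0.001, 0.064, 0.998], [-0.0, 0.998, -0.064], [-1.0, -0.0, -0.001]]
zang -3.68
-> (475, -250, 290, -4) [-0.2  1.   0.2] turn 0.006
-> (475, -250, 125, -4) [164.8   1.    0.3] turn 0.006
[ 479.87455686 -178.65509559  457.56804959]
```

View pics/w1.png

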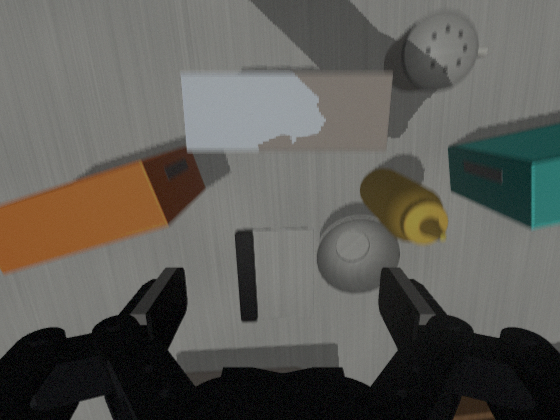

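The wrist view shows the tray's top wall with corners at about (182,72), (392,70), (389,150) and (187,152). The bottle cap is at (425,222) and the fingertips at (185,270) and (382,270).

Run:
```python
from h import *
C=cam('wrist'); np.set_printoptions(precision=1,suppress=True)
print(ray(C,[(182,72),(392,70),(389,150),(187,152)],160))
print(ray(C,[(425,222)],175), ray(C,[(358,245)],0), 'orange', ray(C,[(140,163),(187,147)],160), ray(C,[(205,188)],0))
print(ray(C,[(185,270),(382,270)],303))
```

```text
[[ 396.9 -146.4  160. ]
 [ 572.4 -157.3  160. ]
 [ 571.5 -223.6  160. ]
 [ 390.7 -212.6  160. ]]
[[ 600.9 -288.8  175. ]] [[ 578.1 -383.9    0. ]] orange [[ 346.6 -219.4  160. ]
 [ 391.4 -208.2  160. ]] [[ 360.8 -280.6    0. ]]
[[ 422.7 -258.7  303. ]
 [ 524.9 -265.9  303. ]]
```

>>> drive_tool:
  plan:
    - [[0,-9,8,0],[60,-9,8,0],[110,-9,8,0],[150,-9,8,0],[163,-9,8,0],[163,-9,8,0]]

```text
time: 3.15
eef_pos: [483.3, -257.7, 127.1]
eef_rot: [2.092, 1.57, 2.028]
force: [-0.4, 1.3, 0.5]
width: 85.5
```

Run:
```python
from h import *
goto((483,-220,125,-4))
cv2.imwrite('pics/s1.png',cv2.cvtColor(grab_frame('wrist'),cv2.COLOR_RGB2BGR))
```

```text
t 3.15 pos [ 483.3 -257.7  127.1] F [-0.4  1.3  0.5] w 85.5
tool xyz cols [[-0.0, 0.064, 0.998], [0.001, 0.998, -0.064], [-1.0, 0.001, -0.001]]
zang -3.67
-> (483, -220, 125, -4) [ 2.2 37.6 -2.7] turn 0.006
```

View pics/s1.png

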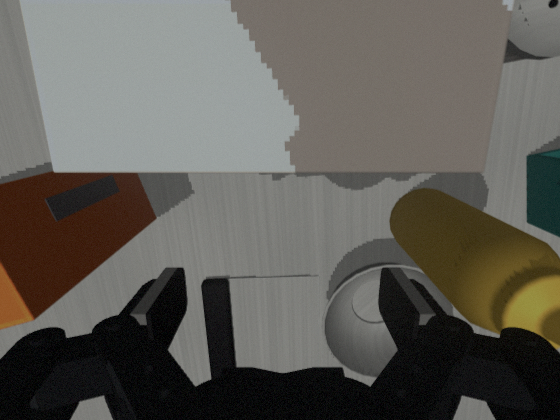

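>>> drive_tool:
  plan:
    - [[0,10,0,0],[0,18,0,0],[0,22,0,0],[0,27,0,0],[0,32,0,0],[0,37,0,0],[0,42,0,0],[0,47,0,0],[0,52,0,0],[0,57,0,0]]

```text
time: 4.45
eef_pos: [486.4, -201.7, 127.3]
eef_rot: [-2.062, 1.571, -2.129]
force: [-0.2, 0.0, 0.1]
width: 85.3
```

Run:
```python
from h import *
goto()
a=grab_frame('scene')[60:300,180:420]; b=grab_frame('wrist')
im=np.hstack([cv2.resize(a,(400,400)),cv2.resize(b,(400,300))[:, :] if 0 else cv2.copyMakeBorder(cv2.resize(b,(400,300)),0,100,0,0,0)])
cv2.imwrite('pics/s2.png',cv2.cvtColor(im,cv2.COLOR_RGB2BGR))
```

```text
t 4.45 pos [ 486.4 -201.7  127.3] F [-0.2  0.   0.1] w 85.3
tool xyz cols [[-0.0, 0.067, 0.998], [-0.0, 0.998, -0.067], [-1.0, -0.0, -0.0]]
zang -3.84
```

View pics/s2.png

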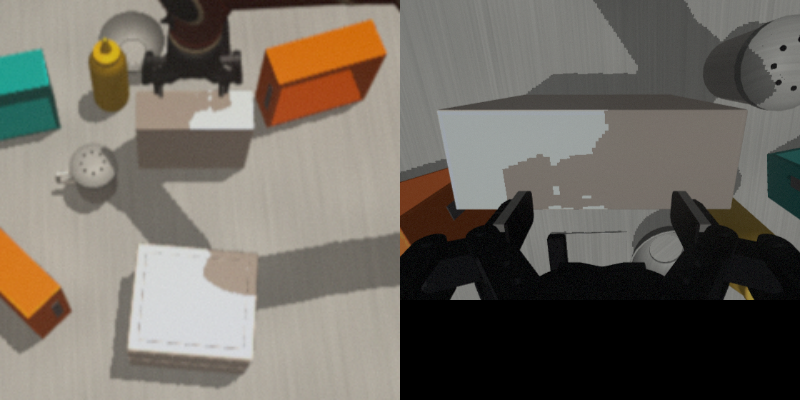

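The tray is leaning: the rim has moved about 25 mm, nothing else has moved, and both fingers touch the rim. I'll keep pushing.

>>> drive_tool:
  plan:
    - [[0,5,0,0],[0,11,0,0],[0,17,0,0],[0,23,0,0],[0,29,0,0],[0,34,0,0],[0,38,0,0],[0,42,0,0],[0,46,0,0],[0,50,0,0]]

```text
time: 5.8
eef_pos: [489.7, -152.0, 127.3]
eef_rot: [-1.432, 1.571, -1.499]
force: [0.3, 0.6, 0.1]
width: 85.5
```

Run:
```python
from h import *
goto()
a=grab_frame('scene')[60:300,180:420]; b=grab_frame('wrist')
im=np.hstack([cv2.resize(a,(400,400)),cv2.copyMakeBorder(cv2.resize(b,(400,300)),0,100,0,0,0)])
cv2.imwrite('pics/s3.png',cv2.cvtColor(im,cv2.COLOR_RGB2BGR))
```

```text
t 5.8 pos [ 489.7 -152.   127.3] F [0.3 0.6 0.1] w 85.5
tool xyz cols [[0.0, 0.067, 0.998], [-0.0, 0.998, -0.067], [-1.0, -0.0, 0.0]]
zang -3.84
```

View pics/s3.png

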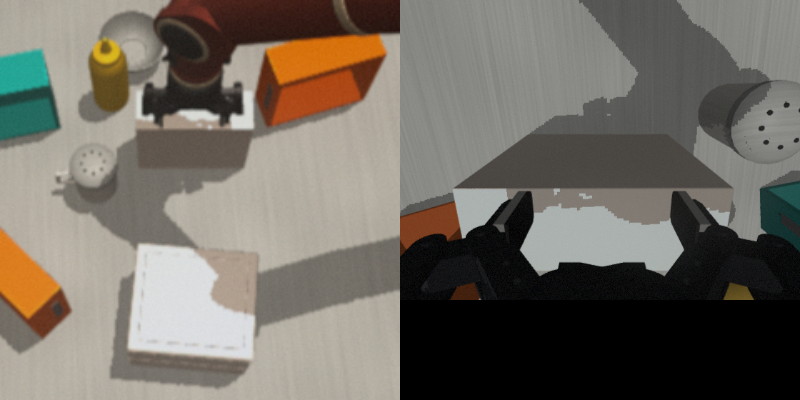

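That picture shows the tray still upright in its place, with the open fingertips passing above its top wall. Open, the tips are further back than I reckoned. I'll back off, shut the fingers so the tips sit at the TCP, and push again.

>>> drive_tool:
  plan:
    - [[-20,0,0,0],[-20,-50,0,0],[-20,-106,0,0],[-20,-106,0,0]]

```text
time: 6.4
eef_pos: [480.6, -264.8, 148.0]
eef_rot: [-1.439, 1.565, -1.516]
force: [0.2, -0.1, -0.4]
width: 85.4
```

>>> drive_tool:
  plan:
    - [[0,0,0,0],[0,0,0,0],[0,0,0,0],[0,0,0,0],[0,0,0,0],[20,0,0,0],[20,0,0,0]]
  fingers: -1

```text
time: 7.28
eef_pos: [481.7, -257.1, 126.3]
eef_rot: [2.707, 1.567, 2.64]
force: [0.2, 0.2, 1.3]
width: -0.0
```

Run:
```python
from h import *
goto()
a=grab_frame('scene')[60:300,180:420]; b=grab_frame('wrist')
im=np.hstack([cv2.resize(a,(400,400)),cv2.copyMakeBorder(cv2.resize(b,(400,300)),0,100,0,0,0)])
cv2.imwrite('pics/s4.png',cv2.cvtColor(im,cv2.COLOR_RGB2BGR))
print(proj(cam('wrist'),manip.observe()['eef_pos']))
```

```text
t 7.275 pos [ 481.7 -257.1  126.3] F [0.2 0.2 1.3] w -0.0
tool xyz cols [[-0.003, 0.067, 0.998], [0.002, 0.998, -0.067], [-1.0, 0.001, -0.003]]
zang -3.83
[[282.1594719  249.56145274]]
```

View pics/s4.png

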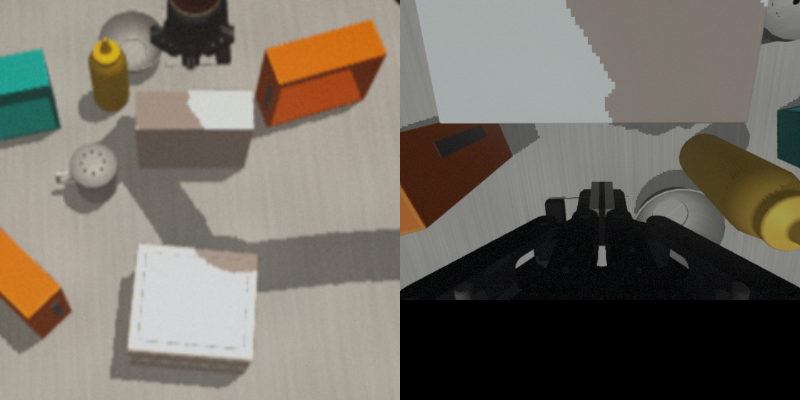

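The shut fingertips at (280,255) in full-size pixels match the TCP projection, and the tray hasn't been touched. Pushing again (8 views used).

>>> drive_tool:
  plan:
    - [[0,10,0,0],[0,18,0,0],[0,24,0,0],[0,30,0,0],[0,36,0,0],[0,41,0,0],[0,46,0,0],[0,51,0,0],[0,56,0,0],[0,60,0,0]]

```text
time: 8.62
eef_pos: [486.6, -197.6, 127.2]
eef_rot: [2.498, 1.571, 2.431]
force: [-0.4, -0.3, 0.3]
width: -0.2
```

```bash
cat >> h.py <<'E'
def white(tag):
    im=cv2.cvtColor(grab_frame('scene'),cv2.COLOR_RGB2BGR); cv2.imwrite(f'pics/{tag}.png',im)
    old=cv2.imread('pics/scene0.png'); d=cv2.absdiff(im,old).max(2)[100:220,250:345]
    print('changed px near tray',int((d>40).sum()),'rows',(d>40).sum(1)[::6])
E
python3 - <<'E'
from h import *
goto(); white('s5')
E
```

```text
t 8.625 pos [ 486.6 -197.6  127.2] F [-0.4 -0.3  0.3] w -0.2
tool xyz cols [[-0.0, 0.067, 0.998], [0.0, 0.998, -0.067], [-1.0, 0.0, -0.0]]
zang -3.83
changed px near tray 4037 rows [51 51 34 60 47 34 32 72  4  0  0  3 67 32 36 35 35 36  5 31]
```

>>> drive_tool:
  plan:
    - [[0,5,0,0],[0,10,0,0],[0,15,0,0],[0,20,0,0],[0,25,0,0],[0,29,0,0],[0,33,0,0],[0,37,0,0],[0,41,0,0],[0,45,0,0]]

```text
time: 9.93
eef_pos: [489.6, -152.9, 127.3]
eef_rot: [-2.261, 1.571, -2.328]
force: [1.0, -0.3, -0.6]
width: -0.2
```

Run:
```python
from h import *
goto()
a=grab_frame('scene')[60:300,180:420]; b=grab_frame('wrist')
im=np.hstack([cv2.resize(a,(400,400)),cv2.copyMakeBorder(cv2.resize(b,(400,300)),0,100,0,0,0)])
cv2.imwrite('pics/s6.png',cv2.cvtColor(im,cv2.COLOR_RGB2BGR))
```

```text
t 9.925 pos [ 489.6 -152.9  127.3] F [ 1.  -0.3 -0.6] w -0.2
tool xyz cols [[-0.0, 0.067, 0.998], [-0.0, 0.998, -0.067], [-1.0, -0.0, -0.0]]
zang -3.84
```

View pics/s6.png

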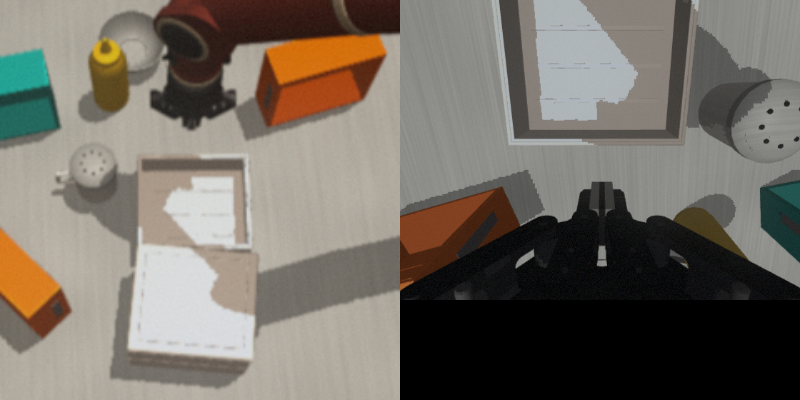

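The tray now lies flat, open side up. Its far rim in the wrist view runs from (151,202) to (399,202) in full-size pixels, and the gap to the stack is ahead of it. The other things look unmoved.

Run:
```python
from h import *
np.set_printoptions(precision=1,suppress=True)
print(ray(cam('wrist'),[(151,202),(399,202)],65))
C=cam('scene'); k=240/400; f=lambda u,v:(180+u*k,60+v*k)
print(ray(C,[f(137,156),f(248,153),f(251,247)],65))
goto((487,-190,127,-6),(487,-190,30,-6))
```

```text
[[ 395.3 -135.8   65. ]
 [ 574.8 -147.6   65. ]]
[[ 575.3 -143.8   65. ]
 [ 395.1 -135.8   65. ]
 [ 407.1   23.2   65. ]]
t 10.025 pos [ 489.7 -152.5  127.3] F [-0.1 -0.3  0.7] w 0.2
tool xyz cols [[-0.0, 0.066, 0.998], [0.0, 0.998, -0.066], [-1.0, 0.0, -0.0]]
zang -3.79
-> (487, -190, 127, -6) [  0.2 -37.6  -0.2] turn 0.039
-> (487, -190, 30, -6) [ 97.2 -37.7  -0.2] turn 0.039
```

>>> drive_tool:
  plan:
    - [[0,-38,-27,0.09],[0,-38,-27,0.09],[50,-38,-27,0.09],[90,-38,-27,0.09],[106,-38,-27,0.09],[106,-38,-27,0.09]]

```text
time: 10.78
eef_pos: [459.7, -188.6, 20.2]
eef_rot: [2.796, 1.568, 2.639]
force: [0.1, -0.6, 0.3]
width: 0.3
```

Run:
```python
from h import *
goto((462,-165,20,-9.1),(467,-127,20,-9.1))
```

```text
t 10.775 pos [ 459.7 -188.6   20.2] F [ 0.1 -0.6  0.3] w 0.3
tool xyz cols [[-0.002, 0.156, 0.988], [0.001, 0.988, -0.156], [-1.0, 0.001, -0.003]]
zang -8.96
-> (462, -165, 20, -9.1) [ 0.2 23.6 -1.4] turn 0.002
-> (467, -127, 20, -9.1) [ 0.3 61.9 -2.4] turn 0.002
```

>>> drive_tool:
  plan:
    - [[0,12,0,0],[0,22,0,0],[0,28,0,0],[0,32,0,0],[0,36,0,0],[0,40,0,0],[0,44,0,0],[0,48,0,0],[0,52,0,0],[0,55,0,0]]

```text
time: 12.02
eef_pos: [467.7, -136.8, 21.4]
eef_rot: [-1.749, 1.568, -1.907]
force: [-3.4, -6.6, 2.1]
width: -0.1
```

>>> drive_tool:
  plan:
    - [[0,2,0,0],[0,4,0,0],[0,6,0,0],[0,6,0,0]]

```text
time: 12.52
eef_pos: [466.4, -133.7, 21.4]
eef_rot: [-1.98, 1.564, -2.141]
force: [-5.9, -9.8, 3.4]
width: 0.1
```

>>> drive_tool:
  plan:
    - [[0,2,0,0],[0,4,0,0],[0,4,0,0]]

```text
time: 12.9
eef_pos: [465.6, -131.8, 21.5]
eef_rot: [-1.986, 1.561, -2.149]
force: [-9.1, -13.2, 4.1]
width: -0.1
```

Run:
```python
from h import *
goto()
a=grab_frame('scene')[60:300,180:420]; b=grab_frame('wrist')
cv2.imwrite('pics/w7.png',cv2.cvtColor(b,cv2.COLOR_RGB2BGR))
im=np.hstack([cv2.resize(a,(400,400)),cv2.copyMakeBorder(cv2.resize(b,(400,300)),0,100,0,0,0)])
cv2.imwrite('pics/s7.png',cv2.cvtColor(im,cv2.COLOR_RGB2BGR))
```

```text
t 12.9 pos [ 465.6 -131.8   21.5] F [ -9.1 -13.2   4.1] w -0.1
tool xyz cols [[-0.005, 0.162, 0.987], [-0.008, 0.987, -0.162], [-1.0, -0.009, -0.004]]
zang -9.34
```

View pics/s7.png

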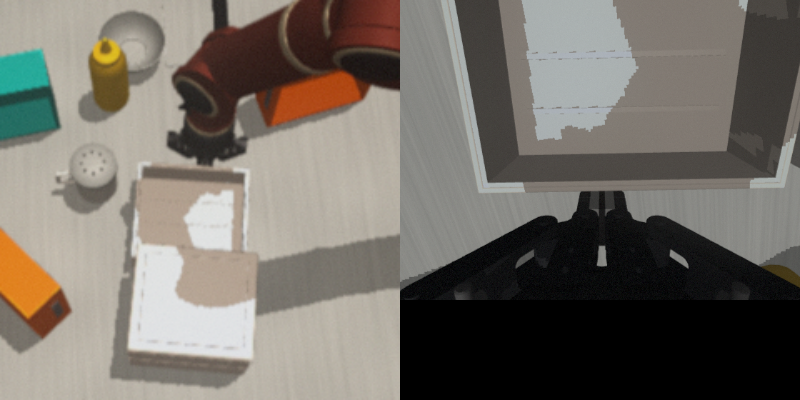

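The view shows the tray turned nearer to square, with its far rim from (112,267) to (536,262) in the full wrist picture. I'll work out its pose relative to the stack.

Run:
```python
from h import *
np.set_printoptions(precision=1,suppress=True)
w=ray(cam('wrist'),[(112,267),(536,262)],65); print(w, np.degrees(np.arctan2(*(w[1]-w[0])[[1,0]])))
C=cam('scene'); k=240/400; f=lambda u,v:(180+u*k,60+v*k)
w=ray(C,[f(248,171),f(138,165)],65);print(w, np.degrees(np.arctan2(*(w[1]-w[0])[[1,0]])))
# corners of stack lid again, from edges of current pic
for u,v in((336,212),(262,206)): print(ray(C,(u,v),142))
T=cam('top'); 
im=cv2.cvtColor(grab_frame('top'),cv2.COLOR_RGB2BGR); 
o=cv2.resize(im[160:270,205:355],None,fx=5,fy=5,interpolation=2); cv2.imwrite('pics/t8.png',o)
```

```text
[[ 397.7 -109.2   65. ]
 [ 571.5 -135.1   65. ]] -8.470832382347721
[[ 398.4 -104.6   65. ]
 [ 574.7 -128.    65. ]] -7.586337769650433
[[405.2  56.3 142. ]]
[[585.1  27.5 142. ]]
```

View pics/t8.png

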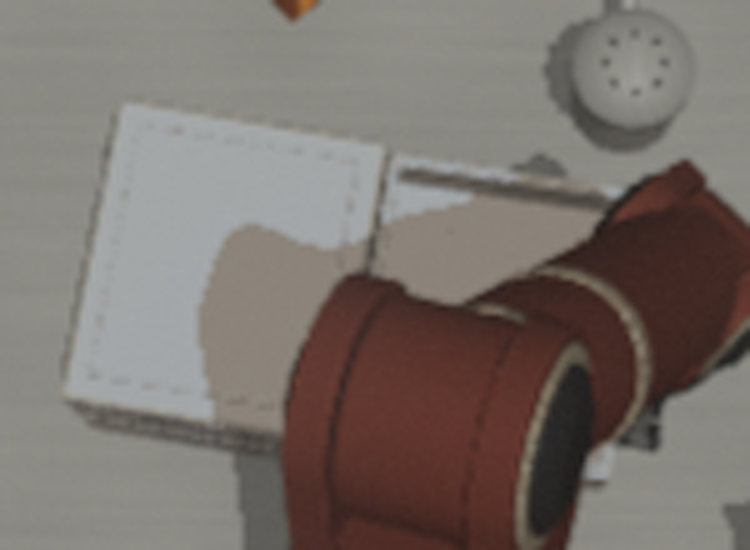

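The tray is at the stack, within about 1° of square; the force on the finger has stopped it moving. I'll press once more nearer the -x end, so that end closes up too.

>>> drive_tool:
  plan:
    - [[0,-25,0,0],[0,-25,-32,0],[0,-25,-32,0],[0,-15,-32,0],[0,-11,-32,0],[0,-8,-32,0],[0,-6,-32,0],[0,-4,-32,0],[0,-2,-32,0]]

```text
time: 14.18
eef_pos: [437.4, -125.0, 21.3]
eef_rot: [-1.506, 1.566, -1.666]
force: [-3.5, -8.4, -0.9]
width: -0.1
```

>>> drive_tool:
  plan:
    - [[0,2,0,0],[0,4,0,0],[0,4,0,0]]

```text
time: 14.55
eef_pos: [437.4, -125.2, 21.5]
eef_rot: [-1.393, 1.561, -1.557]
force: [-5.2, -12.6, -1.0]
width: -0.1
```

>>> drive_tool:
  plan:
    - [[0,-15,0,0],[0,-35,0,0],[-50,-35,20,0],[-110,-35,40,0],[-170,-35,40,0],[-230,-35,40,0],[-270,-35,40,0],[-270,-35,40,0]]

```text
time: 15.55
eef_pos: [475.1, -159.2, 294.7]
eef_rot: [0.081, 1.563, -0.075]
force: [0.5, 1.0, -1.4]
width: -0.0
```

Run:
```python
from h import *
goto((480,-60,300,-9))
st=manip.observe(); b=cv2.cvtColor(grab_frame('wrist'),cv2.COLOR_RGB2BGR); cv2.imwrite('pics/w9.png',b)
np.set_printoptions(precision=1,suppress=True)
print(proj(cam('wrist',st),[(398,-107,65),(574,-134,65),(405,56,142),(585,28,142),(405,56,0),(585,28,0)]))
```

```text
t 15.55 pos [ 475.1 -159.2  294.7] F [ 0.5  1.  -1.4] w -0.0
tool xyz cols [[0.008, 0.155, 0.988], [-0.001, 0.988, -0.155], [-1.0, 0.001, 0.008]]
zang -8.92
-> (480, -60, 300, -9) [ -5.3  98.8 -10.5] turn 0.001
[[209.9 141.7]
 [359.7 141.1]
 [155.8 -51.8]
 [377.5 -51.4]
 [197.4   3.5]
 [344.8   3.6]]
```

>>> drive_tool:
  plan:
    - [[-30,60,0,0],[-30,120,0,0],[-30,165,0,0],[-30,165,0,0],[-30,165,0,0]]

```text
time: 16.23
eef_pos: [498.0, 3.6, 320.0]
eef_rot: [-2.722, 1.567, -2.879]
force: [-0.2, -0.5, -0.2]
width: -0.1
```

Run:
```python
from h import *
np.set_printoptions(precision=1,suppress=True)
goto()
st=manip.observe(); b=cv2.cvtColor(grab_frame('wrist'),cv2.COLOR_RGB2BGR); cv2.imwrite('pics/w10.png',b)
s=cv2.cvtColor(grab_frame('scene'),cv2.COLOR_RGB2BGR); cv2.imwrite('pics/s10.png',s)
print(proj(cam('wrist',st),[(398,-107,65),(574,-134,65),(405,56,142),(585,28,142)]))
```

```text
t 16.225 pos [498.    3.6 320. ] F [-0.2 -0.5 -0.2] w -0.1
tool xyz cols [[-0.003, 0.157, 0.988], [-0.001, 0.988, -0.157], [-1.0, -0.001, -0.003]]
zang -9.01
[[225.1 258.9]
 [351.8 258.5]
 [186.7 147.9]
 [362.  147.4]]
```

View pics/w10.png

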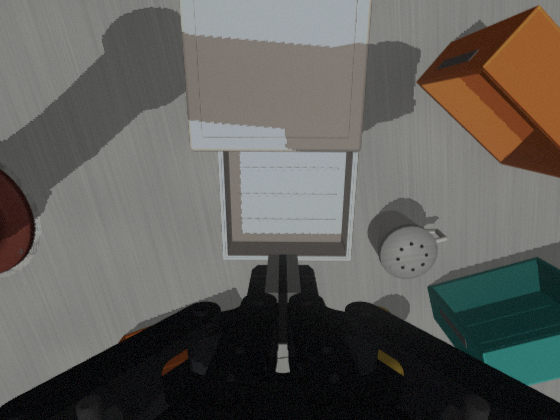

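In the last view the stack's lid edge runs from (189,151) to (365,151) and the tray's far rim from (223,260) to (351,260), so the two are parallel. The stack hides the junction, so I'll check it numerically.

Run:
```python
from h import *
np.set_printoptions(precision=1,suppress=True)
C=cam('wrist')
a=ray(C,[(223,260.5),(351,260)],65)[:,:2]; s=ray(C,[(189,151),(365,151)],142)[:,:2]
g=lambda w:np.degrees(np.arctan2(*(w[1]-w[0])[::-1]))
n=np.array([.157,.988]); t=np.array([.988,-.157])
print(a,g(a),s,g(s)); d=s.mean(0)-a.mean(0); print('normal dist',d@n,'(160 = flush) lateral',d@t)
# line fits
b=cv2.imread('pics/w10.png').astype(float).mean(2)
def edge(c0,c1,r0,r1,sgn):
    cs=np.r_[c0:c1:2]; g_=sgn*np.diff(cv2.GaussianBlur(b,(5,5),0),axis=0)
    rs=[r0+g_[r0:r1,c].argmax()+.5 for c in cs]; p=np.polyfit(cs,rs,1); 
    k=abs(np.polyval(p,cs)-rs)<1.5; p=np.polyfit(cs[k],np.array(rs)[k],1); return p,k.mean()
for nm,arg,z in(('tray far rim',(228,262,250,270,-1),65),('tray rim R',(318,348,250,270,-1),65),('stack L',(192,218,142,162,-1),142)):
    p,k=edge(*arg); u=np.array([arg[0],arg[1]]); w=ray(C,np.c_[u,np.polyval(p,u)],z)[:,:2]; print(nm,k,w@n,g(w))
# other things: movement in scene image
o=cv2.imread('pics/scene0.png'); m=cv2.imread('pics/s10.png')
for nm,(x,y,r) in dict(bottle=(245,103,22),shaker=(234,160,18),bowl=(262,84,22),tub=(367,330,30),cutter=(310,380,45),scraper=(310,75,20)).items():
    T=o[max(y-r,0):y+r,x-r:x+r]; y0=max(y-r-12,0); S=m[y0:y+r+12,x-r-12:x+r+12]
    q=cv2.matchTemplate(S,T,5); _,v,_,l=cv2.minMaxLoc(q); print(nm,round(v,2),l[0]-12,l[1]-(max(y-r,0)-y0))
```

```text
[[ 394.8 -110.1]
 [ 573.1 -137.9]] -8.865297350259338 [[407.1  51.5]
 [588.6  22.3]] -9.157456404163057
normal dist 161.1506713572655 (160 = flush) lateral -11.558656081106442
tray far rim 0.5882352941176471 [-42.9 -54.2] -22.459663773903458
tray rim R 1.0 [-47. -47.] -9.109932789384503
stack L 1.0 [116.7 116.2] -10.091955266363632
bottle 0.98 0 0
shaker 0.94 0 0
bowl 0.89 -1 0
tub 0.55 -5 -4
cutter 1.0 0 0
scraper 0.25 9 3
```

```bash
python3 -c "
from plant import manip
s=manip.observe(); print(s['time'],s['force']); print(manip.close_job())"
```

```text
16.325 [ 0.04382991 -0.60601211  0.13630031]
the job is handed in; nothing more can be done
None
```

I tipped the tray over with the shut fingers, pushed it along the table against the stack, and handed the job in at 16.3 s. No verdict was reported.

**First attempt:** the first tipping push, with open fingers, passed over the tray's top without touching it. I backed off, shut the fingers and repeated the push, and the tray dropped flat, open side up.

**Push to the stack:** I pushed near the middle of the far wall, then once more nearer one end. On that last push the finger stopped moving and the force rose to about 13 N.

**Last checks:**

| Check | Result | Limit |
|---|---|---|
| Gap to the stack | about 1 mm from picked corners, about 3.5 mm from fitted edges | 7 mm |
| Angle to the stack | within about 0.3° from picked corners (-8.9° and -9.2°); the good line fits (-9.1° and -10.1°) differ by 1° | 2.9° |
| Offset along the stack | about 12 mm | 40 mm |

- **Not seen directly:** the stack hid the join in the last wrist view, so the gap is worked out from the tray's far rim. One other edge fit on that rim was bad and I ignored it.
- **Other things:** the bottle, shaker, bowl and cutter matched their starting places to within 1 pixel. The automatic check did not work for the tub (poor match, apparent shift of 5 pixels) or the scraper (no usable match), probably because of the arm and its shadow. The planned moves kept the gripper clear of both, but I did not check them again.
- **Robot:** it was clear of everything, with no contact force, at hand-in.

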